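Fit the filter and hold down the knob of a hearing-aid dryer

ROBOT

A 6-joint arm with a two-finger parallel gripper is mounted at the origin on the work surface. World frame = base frame: x ahead of the robot, y to its left, z up, the work surface at z = 0. Lengths are in m, angles in rad, forces in N, time in s.
With the tool pointing down it reaches from about 0.35 to 0.975 m from the base axis. Payload 4.9 kg.
Tool frame: the origin (TCP) lies on the centre line of the jaws, within the pads' length; the fingertips stand 8 mm ahead of it and the grasp point (between the pads) lies 11 mm behind it; z points along the fingers, y is the direction in which the jaws open and shut (so a half turn about z gives the same grasp; the last joint's range is limited). The gripper opens to 85 mm and grips with 20 to 120 N. Pads are 22 mm wide; open, the fingers measure 114 mm over their backs; the gripper's body (76 mm by 85 mm) begins 54 mm behind the grasp point. The pads swing forward as they close: fully open they stand 13 mm farther back than shut.
Start: joints at [1.132, 0.053, 1.613, -0, 1.476, -0.119], TCP at [0.196, 0.593, 0.239] pointing down, gripper open.
Joint ranges: [-3.01, 3.01], [-1.01, 2.22], [0.06, 2.58], [-1.02, 4.17], [0.09, 2.62], [-3.14, 3.14]. Speed limits (rad/s): [2.57, 2.57, 3.14, 3.14, 3.14, 3.14].

INTERFACE

Orientations are given as a rotation vector (axis times angle).
In Python, from station import get_obs, get_image, calibration, finish_job gives the robot as it stands. The module is installed in compiled form; this text tells all that it offers.
- The arm moves only by the shell command python3 -m jog 'ROWS' [FORCE]. ROWS is JSON, a list of rows, each a list of 7 numbers: the shift along the tool's x, y, z in cm, then the turn, a rotation vector about the tool's x, y, z in rad, then the closure in counts, from 0 (fully open) to 255 (shut). In form: [[dx, dy, dz, ax, ay, az, jaw], ...]. A call has 1 to 8 rows; each row is the pose to reach, as a shift and turn from the pose measured when the call began, along the tool's axes at that moment; what a row does not reach only later rows make up. A row lasts 1/12 s, in which the tool goes at most 41.7 mm and 7.16 degrees, less where a joint would pass 70% of its speed; a pose out of reach is approached as far as the arm can. A call with a gripper value outside its range is refused whole. The fingers move at their own pace and stop on an object; FORCE is the grip in N (left out, the last holds). Time passes only in rows, so rows that repeat a pose let the fingers close. It gives the time, the measured TCP pose, the force and the opening at its end, in the units of the state.
- get_obs(): the state, without advancing time (a new reading comes with each control period).
- get_image(name): name is "scene" or "top" or "wrist"; returns the picture (384x512x3 uint8, red, green, blue); there is no depth.
- calibration(name): a dict with "vfov" (degrees; the focal length in pixels is half the picture's height over the tangent of half this angle, whatever the lens; pixels are square), "cx", "cy" (the principal point, pixels), "R" (3x3) and "t" (3): a world point X has camera coordinates R X + t. Camera axes: x right, y down, z forward; pixel columns grow to the right and rows downward; lengths in m; the calibration is good to about 2 mm. A picture is of the moment at which its call begins: read the wrist's pose just before it. calibration takes no time and is no camera call; for the wrist camera it gives the pose at the moment of the call.
- finish_job(): hands the job in, once; it reports no verdict.
The state is a dict: "t": time; "q": joint angles; "dq": joint speeds; "effort": joint torques, N m; "tool_pos": TCP position; "tool_rot": TCP orientation; "contact_force": force on the tool from outside, world axes, zero at the start; "wrist_torque": the same for the moment, N m; "opening": finger opening in m.
Only numpy, scipy, OpenCV 4.12 (cv2) and the standard library are available. Lean on these libraries where they do the work, as an engineer would, in place of code of your own. Each camera call takes 0.05 s, during which the arm holds its last target. There are 200 camera calls.

TASK

Get the bedside hearing-aid dryer going: draw the tall flat filter holder out of the aluminium case, slide it edgewise all the way down into the dryer's slot and let go of it. Then take the winged knob from the round silicone pad, turn it until the splines of its stem mesh with the dryer's socket, push it fully home against the spring, and finish while still gripping it and pressing it down. Leave the bottle, the flashlight and the two small filter holders where they are.

Things in the scene. Friction and masses are not known exactly. Their poses are not given: they have to be found in the camera images.
- dryer: white plastic box, fixed, 100 mm (x) by 180 mm (y) by 56 mm high; origin at the centre of its underside, z up. In its top: the slot for the filter holder, centred at x 0, y -50 mm, and the splined socket, centred at x 0, y +45 mm. A thin grey frame (1 mm) surrounds the slot's mouth.
- slot_floor (a point): centre of the floor of the dryer's slot. The slot is an upright rectangular hole 38.5 mm (along the dryer's x) by 10.5 mm (along its y), 30 mm deep, its mouth bevelled 4 mm all round: its floor is 26 mm and its mouth 56 mm above the table. Axes as the dryer's.
- filter_holder: tall flat white plastic plate, loose, 36 mm wide (x), 8 mm thick (y), 80 mm high (z), about 25 g; origin at the centre of its lower end, z up. Starts upright in the case's hole, lower end 4 mm above the table. Fits the slot either way round; fully down it rests on the slot's floor and 50 mm stand out. Grip across the thickness, about 64 mm above the lower end.
- case: slim aluminium case, fixed, 130 mm (x) by 46 mm (y), 25 mm high, its lid slid back to x -103 mm; origin at the centre of its underside. The filter holder stands, width along the case's x, in a hole 38 by 10 mm and 18 mm deep, centred at x +25 mm, y 0, floor 4 mm above the table. Case and pad may be on either side.
- pad: round pale silicone pad, fixed, 96 mm across, 4 mm thick, origin at the centre of its underside; the knob starts upright on it.
- knob: black winged knob, steel stem, loose, about 80 g, standing on its stem; origin at the centre of the foot, z up. Stem 26 mm long, four splines along +-x and +-y (24 mm tip to tip, 6 mm wide; V-shaped over the lowest 3 mm); flange 36 mm across at 26 to 30 mm; upright wing 42 mm long (x), 14 mm thick (y) at 30 to 68 mm. Grip across the wing's thickness, about 54 mm above the foot.
- socket: fixed cross-shaped steel hole in an aluminium collar 54 mm across, 4 mm proud of the dryer. Origin on the axis at the collar's top, 60 mm above the table, z up. Grooves along its +-x and +-y, 8 mm wide, reaching 15 mm out; any yaw to the dryer, never turns. The stem fits at any quarter turn, 1 mm play beside each spline. Home: flange on the collar, foot 26 mm below the origin.
- plunger (a joint): spring plunger at the bottom of the socket, value in m pressed down: 0 free (its top 16 mm below the collar's top), 0.010 with the knob fully home. The spring pushes up with 4 N at the start of its travel and 9 N at the end, so the knob rises again when it is not pressed.
- bottle: bystander: small clear glass bottle with a cork, 54 mm across, 105 mm high, loose; origin at the centre of its underside
- flashlight: bystander: black plastic flashlight lying down, 130 mm long, 36 mm high, loose; origin under its middle, head towards its +x
- spare0: bystander: small white filter holder lying flat, 60 mm long, 6 mm thick, loose
- spare1: bystander: the same as spare0, another one
There are look-alikes about, which are no part of the job. Of the things shaped like the dryer, the white one is meant. Leave any orange look-alike of the knob alone.

How it is judged:
On the way, in this order (a step that is already met when the one before it is completed fails the run):
1. the tall filter holder is fully down in the dryer's slot and let go (z of filter_holder in the frame of dryer between 0.02 and 0.0295 m and horizontal distance between filter_holder and slot_floor below 0.005 m and angle between filter_holder's own z axis and vertical below 0.15 rad and angle between the x axis of filter_holder and the x axis of dryer, either way round below 0.2 rad and contact force between the fingers and filter_holder below 0.1 N), for 0.2 s.
2. the knob's stem is meshed with the socket, at least 8 mm in (horizontal distance between knob and socket below 0.004 m and angle between knob's own z axis and vertical below 0.15 rad and (angle between the x axis of knob and the x axis of socket, either way round below 0.2 rad or angle between the x axis of knob and the y axis of socket, either way round below 0.2 rad) and z of knob in the frame of socket below -0.008 m), for 0.1 s.
At the end, for the whole second after the job is handed in: Filter holder upright in the slot, within 3.5 mm of its floor and 5 mm of its centre, not touched; knob upright, on the socket axis within 4 mm, splines meshed (0.2 rad), home within 2.5 mm, plunger pressed over 7.5 mm, fingers still holding it down (over 2 N) (all of step 1 and horizontal distance between knob and socket below 0.004 m and angle between knob's own z axis and vertical below 0.15 rad and (angle between the x axis of knob and the x axis of socket, either way round below 0.2 rad or angle between the x axis of knob and the y axis of socket, either way round below 0.2 rad) and z of knob in the frame of socket below -0.0235 m and value of joint plunger above 0.0075 m and contact force between the fingers and knob above 2 N); the arm keeps its last pose, push and grip.
It fails at once if the bottle is moved by more than 3 cm (distance of bottle from where it was at the start of the episode above 0.03 m).
It fails at once if the flashlight is moved by more than 3 cm (distance of flashlight from where it was at the start of the episode above 0.03 m).
It fails at once if the spare0 is moved by more than 3 cm (distance of spare0 from where it was at the start of the episode above 0.03 m).
It fails at once if the spare1 is moved by more than 3 cm (distance of spare1 from where it was at the start of the episode above 0.03 m).
It fails at once if the bottle is tipped over (angle between bottle's own z axis and vertical above 0.6 rad).
It also fails if it takes over 64 s, if anything falls off the work surface, if the arm or the gripper's body presses on something with over 40 N, if the wrist force passes 120 N, or if a joint passes its speed limit or range.

## Working session

There is one attempt and no reset: what is moved stays moved. The work goes in short steps, Python scripts to look and compute and a shell command to move; the robot and the scene stay as the last step left them, time stands still between calls to the robot, and variables do not carry over. Pictures are saved under pics/ and viewed, about 8 in all and at most 12, crops included, and the job is handed in when it is done.

```bash
mkdir -p pics; cat > h.py <<'E'
import numpy as np, cv2
from station import *
from scipy.spatial.transform import Rotation as Ro
def cal(n):
    c=calibration(n); f=192/np.tan(np.radians(c['vfov'])/2)
    return f,c['cx'],c['cy'],np.array(c['R']),np.array(c['t'])
def ray(C,uv,z):
    f,cx,cy,R,t=C; d=R.T@np.array([(uv[0]-cx)/f,(uv[1]-cy)/f,1]); o=-R.T@t
    return o+d*(z-o[2])/d[2]
def proj(C,X):
    f,cx,cy,R,t=C; p=R@np.array(X)+t; return np.array([f*p[0]/p[2]+cx,f*p[1]/p[2]+cy])
def grab(n,name):
    C=cal(n); im=get_image(n)[:,:,::-1].copy(); cv2.imwrite(f'pics/{name}.png',im); return C,im
def rows(P,rz=None):
    """shift in tool axes (cm) to world TCP P"""
    o=get_obs(); R=Ro.from_rotvec(o['tool_rot']).as_matrix(); return (R.T@(np.array(P)-o['tool_pos'])*100).round(2)
E
python3 - <<'E'
from h import *
o=get_obs(); print(o['tool_pos'],Ro.from_rotvec(o['tool_rot']).as_matrix().round(3),o['opening'])
a=grab('top','top0');b=grab('scene','sc0');c=grab('wrist','wr0')
for C in(a,b,c): print(C[0][0], (-C[0][3].T@C[0][4]).round(3))
E
```

```text
[0.19621297 0.59276863 0.2380575 ] [[-0.949  0.314 -0.001]
 [ 0.314  0.949 -0.002]
 [ 0.    -0.002 -1.   ]] 0.08547041639289041
365.38312116256367 [ 0.32  -0.035  1.137]
362.3657483535882 [ 0.96  -0.015  0.845]
272.8147717379113 [0.124 0.617 0.373]
```

View pics/top0.png

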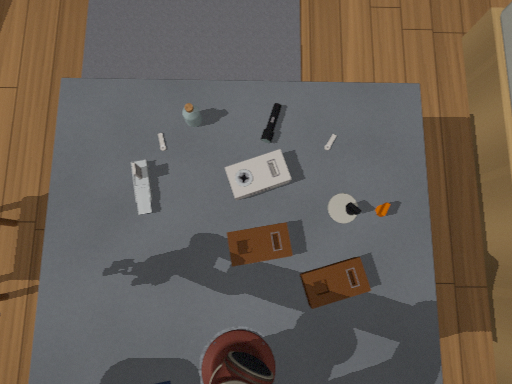

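View pics/sc0.png

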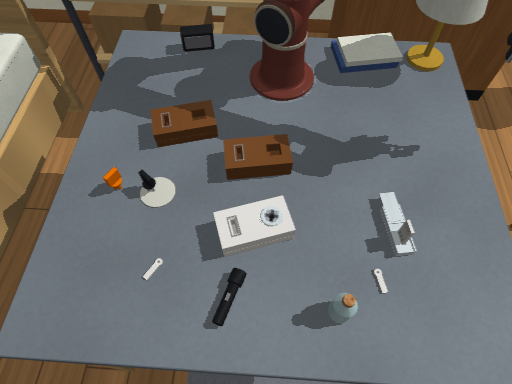

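Top view: the white dryer is at (258,174), with its slot at about (273,168) and its socket at about (245,178). The case and tall holder are at (142,187), and the pad at (343,208). The black knob is on the pad at (350,209). Look-alikes: two brown dryers at (260,244) and (335,282), and an orange knob at (383,209). The white dryer and the black knob on the pad fit the description, so I'll measure those and confirm in one enlarged crop.

```bash
python3 - <<'E'
from h import *
C=cal('top'); im=cv2.imread('pics/top0.png')
hsv=cv2.cvtColor(im,cv2.COLOR_BGR2HSV)
m=cv2.inRange(hsv,(0,0,150),(180,60,255)); m[:,:100]=0;m[:90]=0;m[300:]=0;m[:,420:]=0
cs,_=cv2.findContours(m,0,2)
for c in cs:
    if cv2.contourArea(c)<15: continue
    r=cv2.minAreaRect(c); z=.056 if cv2.contourArea(c)>1500 else .015
    P=[ray(C,p,z)[:2] for p in cv2.boxPoints(r)]
    print(np.round(r[0],1),cv2.contourArea(c),np.mean(P,0).round(3),np.round(P,3).tolist())
for n,p,z in(('slot',(273,168),.057),('socket',(245,178),.06),('case-hole',(139,172),.05),('knob',(351,209),.06),('bottlecork',(189,107),.105),('flash',(271,122),.03),('orange',(383,209),.03)): print(n,ray(C,p,z).round(3))
x=np.hstack([cv2.resize(im[145:225,115:165],None,fx=5,fy=5,interpolation=2),cv2.resize(im[145:225,220:300],None,fx=5,fy=5,interpolation=2)[:,:]]) 
y=cv2.resize(im[180:240,320:400],None,fx=5,fy=5,interpolation=2); cv2.imwrite('pics/crop1.png',np.hstack([x[:400],cv2.copyMakeBorder(y,0,100,0,0,0)])[:,:1050:1])
i=cv2.imread('pics/crop1.png'); cv2.imwrite('pics/crop1.png',cv2.resize(i,(790,int(i.shape[0]*790/i.shape[1]))))
E
```

```text
[341.5 208. ] 485.0 [ 0.466 -0.317] [[0.509, -0.276], [0.51, -0.361], [0.422, -0.357], [0.422, -0.273]]
[142.3 194.7] 443.0 [0.503 0.301] [[0.557, 0.335], [0.564, 0.29], [0.449, 0.267], [0.442, 0.311]]
[138.5 167.4] 71.5 [0.59  0.318] [[0.608, 0.344], [0.615, 0.299], [0.571, 0.291], [0.564, 0.336]]
[257.4 172.8] 1831.0 [ 0.566 -0.054] [[0.583, 0.048], [0.646, -0.124], [0.549, -0.155], [0.488, 0.015]]
[329.7 141.6] 58.0 [ 0.68  -0.287] [[0.66, -0.266], [0.708, -0.293], [0.701, -0.307], [0.652, -0.28]]
[161.5 141. ] 59.5 [0.676 0.25 ] [[0.702, 0.264], [0.705, 0.248], [0.651, 0.237], [0.648, 0.253]]
[185.1 113.9] 22.0 [0.768 0.179] [[0.765, 0.193], [0.782, 0.184], [0.77, 0.166], [0.754, 0.174]]
slot [ 0.581 -0.101  0.057]
socket [ 0.549 -0.016  0.06 ]
case-hole [0.567 0.304 0.05 ]
knob [ 0.457 -0.334  0.06 ]
bottlecork [0.754 0.151 0.105]
flash [ 0.738 -0.097  0.03 ]
orange [ 0.461 -0.441  0.03 ]
```

View pics/crop1.png

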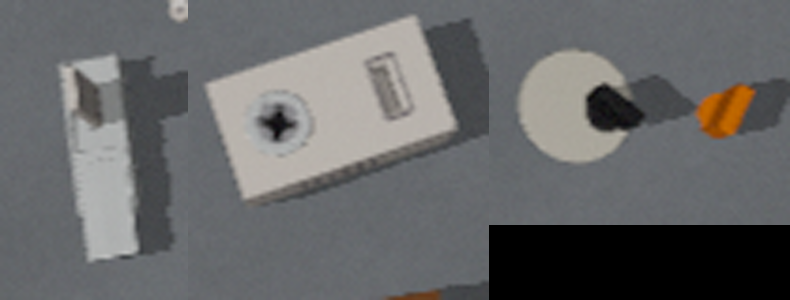

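The crop confirms all three: the tall holder in the case, the white dryer's slot and socket, and the black knob next to the orange one. Now I'll move over the case.

```bash
python3 - <<'E'
from h import *
C=cal('wrist'); R=C[3]; o=get_obs(); T=Ro.from_rotvec(o['tool_rot']).as_matrix()
print((T.T@R.T).round(3)) # cam axes in tool
print(rows([.55,.305,.24]))
E
```

```text
[[-0.001 -0.954 -0.298]
 [ 1.    -0.001  0.001]
 [-0.001 -0.298  0.954]]
[-42.63 -16.21  -0.15]
```

```bash
python3 -m jog '[[-42.6,-16.2,0,0,0,-0.52,0],[-42.6,-16.2,0,0,0,-0.52,0],[-42.6,-16.2,0,0,0,-0.52,0],[-42.6,-16.2,0,0,0,-0.52,0],[-42.6,-16.2,0,0,0,-0.52,0],[-42.6,-16.2,0,0,0,-0.52,0],[-42.6,-16.2,0,0,0,-0.52,0],[-42.6,-16.2,0,0,0,-0.52,0]]' 30
python3 - <<'E'
from h import *
o=get_obs();T=Ro.from_rotvec(o['tool_rot']).as_matrix(); print(o['t'],T.round(3).tolist(),rows([.55,.305,.2]))
E
```

```text
t: 0.82
tool_pos: [0.4489, 0.3868, 0.2385]
tool_rot: [0.314, -3.125, 0.002]
contact_force: [1.2, 1.6, -0.2]
opening: 0.0851
0.8167 [[-0.98, -0.199, -0.001], [-0.199, 0.98, -0.002], [0.001, -0.001, -1.0]] [ -8.29 -10.03   3.85]
```

```bash
python3 -m jog '[[-8.3,-10,0,0,0,0,0],[-8.3,-10,0,0,0,0,0],[-8.3,-10,0,0,0,0,0],[-8.3,-10,0,0,0,0,0],[-8.3,-10,0,0,0,0,0],[-8.3,-10,0,0,0,0,0]]'
python3 - <<'E'
from h import *
C,im=grab('wrist','w1')
for X in ([.57,.305,.084],[.57,.305,.025]): print(proj(C,X))
E
```

```text
t: 1.32
tool_pos: [0.5498, 0.3053, 0.238]
tool_rot: [0.313, -3.124, 0.002]
contact_force: [0.2, -0.5, 1.4]
opening: 0.0853
[251.66522838 197.34005887]
[252.27454403 183.38278654]
```

View pics/w1.png

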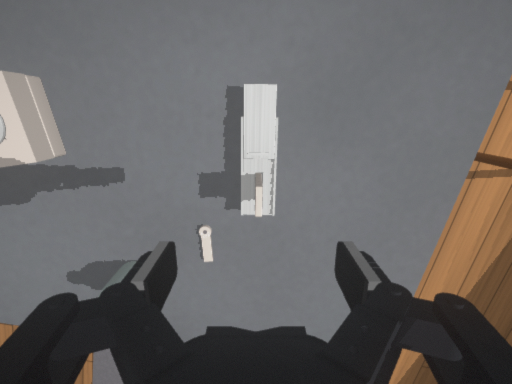

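The holder's bright top edge runs from about (259,187) to (259,216), and its end face is dark above that. The case is nearly vertical in the image, so the yaw is aligned. Next I'll measure it exactly.

```bash
python3 - <<'E'
from h import *
C=cal('wrist'); im=cv2.imread('pics/w1.png').astype(int)
b=im[:,:,2]-im[:,:,0] # red-blue: warm white vs aluminium
m=((b>12)&(im.sum(2)>350)).astype(np.uint8); m[:165]=0;m[225:]=0;m[:,:245]=0;m[:,275:]=0
c=max(cv2.findContours(m,0,1)[0],key=cv2.contourArea); r=cv2.minAreaRect(c); print(r,cv2.contourArea(c))
P=np.array([ray(C,p,.084) for p in cv2.boxPoints(r)]); print(P.round(4).tolist())
ctr=P.mean(0); 
e=P[1]-P[0]; f=P[2]-P[1]; l=e if np.hypot(*e[:2])>np.hypot(*f[:2]) else f; a=np.degrees(np.arctan2(l[1],l[0]))
print(ctr,np.linalg.norm(e),np.linalg.norm(f),a, 'tool x angle',np.degrees(np.arctan2(.199,.98)))
# case outline
m2=(im.sum(2)>400).astype(np.uint8); m2[:75]=0;m2[225:]=0;m2[:,:235]=0;m2[:,285:]=0
c=max(cv2.findContours(m2,0,1)[0],key=cv2.contourArea); r2=cv2.minAreaRect(c); Q=np.array([ray(C,p,.025) for p in cv2.boxPoints(r2)]);print(r2,Q.round(4).tolist())
print(rows([ctr[0],ctr[1],.057]))
E
```

```text
((258.0, 201.0), (30.0, 6.0), 90.0) 151.5
[[0.5559, 0.3068, 0.084], [0.5546, 0.3133, 0.084], [0.5894, 0.3205, 0.084], [0.5908, 0.3138, 0.084]]
[0.57267818 0.31358546 0.084     ] 0.006616659833697525 0.03559123003964015 11.780482084534105 tool x angle 11.478482035413787
((259.2185974121094, 149.9544677734375), (37.13619613647461, 134.06687927246094), 0.6095065474510193) [[0.6196, 0.2984, 0.025], [0.4505, 0.2688, 0.025], [0.4422, 0.3122, 0.025], [0.6101, 0.3486, 0.025]]
[-2.49  0.3  18.1 ]
```

```bash
python3 -m jog '[[-2.5,0.3,3,0,0,0,0],[-2.5,0.3,7,0,0,0,0],[-2.5,0.3,11,0,0,0,0],[-2.5,0.3,15,0,0,0,0],[-2.5,0.3,18.1,0,0,0,0],[-2.5,0.3,18.1,0,0,0,0],[-2.5,0.3,18.1,0,0,0,0]]' 30
python3 -m jog '[[0,0,0,0,0,0,255],[0,0,0,0,0,0,255],[0,0,0,0,0,0,255],[0,0,0,0,0,0,255],[0,0,0,0,0,0,255],[0,0,0,0,0,0,255],[0,0,0,0,0,0,255],[0,0,0,0,0,0,255]]' 30
```

```text
t: 1.95
tool_pos: [0.5701, 0.3143, 0.0551]
tool_rot: [0.318, -3.118, 0.004]
contact_force: [0.5, 0.2, 0.2]
opening: 0.0856
t: 2.62
tool_pos: [0.5707, 0.3138, 0.0559]
tool_rot: [0.317, -3.119, 0.005]
contact_force: [0.1, -3.5, 3.4]
opening: 0.0078
```

```bash
python3 -m jog '[[0,0,-1.5,0,0,0,255],[0,0,-4,0,0,0,255],[0,0,-8,0,0,0,255],[0,0,-12,0,0,0,255],[0,0,-15,0,0,0,255],[0,0,-15,0,0,0,255]]' 30
python3 - <<'E'
from h import *
print(rows([.66,-.05,.205]))
E
```

```text
t: 3.12
tool_pos: [0.5753, 0.3164, 0.2169]
tool_rot: [-0.318, 3.117, 0.003]
contact_force: [0.4, 0.6, 0.5]
opening: 0.0078
[ -0.9  -37.6    1.16]
```

```bash
python3 -m jog '[[-1,-37.6,1,0,0,-0.154,255],[-1,-37.6,1,0,0,-0.154,255],[-1,-37.6,1,0,0,-0.154,255],[-1,-37.6,1,0,0,-0.154,255],[-1,-37.6,1,0,0,-0.154,255],[-1,-37.6,1,0,0,-0.154,255],[-1,-37.6,1,0,0,-0.154,255],[-1,-37.6,1,0,0,-0.154,255]]'
python3 -m jog '[[0,-4.2,0,0,0,0,255],[0,-4.2,0,0,0,0,255],[0,-4.2,0,0,0,0,255],[0,-4.2,0,0,0,0,255]]'
python3 - <<'E'
from h import *
C,im=grab('wrist','w2')
for X in ([.581,-.101,.057],[.549,-.016,.06]): print(proj(C,X))
E
```

```text
t: 3.78
tool_pos: [0.6508, -0.0097, 0.2072]
tool_rot: [-0.556, 3.082, 0.003]
contact_force: [0.9, -0.3, -0.1]
opening: 0.0079
t: 4.12
tool_pos: [0.6652, -0.0486, 0.2072]
tool_rot: [-0.556, 3.083, 0.005]
contact_force: [-0.5, 0.4, 0.0]
opening: 0.0078
[234.70093504  82.61291602]
[329.10947466  81.93642316]
```

View pics/w2.png

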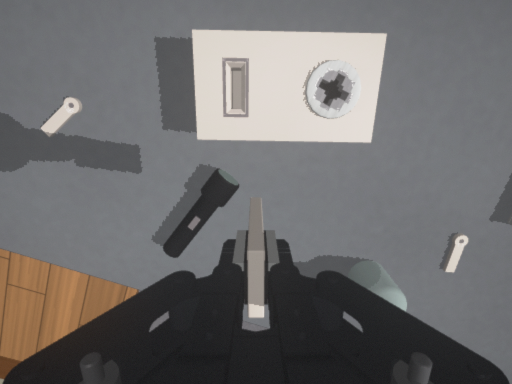

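The picture shows the slot frame at (223–248, 58–117), the collar centred near (333,90), and the holder in the jaws with its lower end near (256,200). Next I'll measure these.

```bash
python3 - <<'E'
from h import *
C=cal('wrist'); im=cv2.imread('pics/w2.png'); g=cv2.cvtColor(im,cv2.COLOR_BGR2GRAY)
m=(g>140).astype(np.uint8); m[:20]=0;m[150:]=0;m[:,:180]=0;m[:,395:]=0
c=max(cv2.findContours(m,0,1)[0],key=cv2.contourArea); ap=cv2.approxPolyDP(c,6,True)[:,0]
def ang(v): return np.degrees(np.arctan2(v[1],v[0]))
print('dryer poly',ap.tolist()); r=cv2.minAreaRect(c)
P=[ray(C,p,.056) for p in ap]; print(np.round(P,4).tolist(), np.mean(P,0)); 
for i in range(len(P)): d=P[i]-P[i-1]; print(round(np.linalg.norm(d),4),round(ang(d),2))
# slot frame
s=(g<150).astype(np.uint8); s[:50]=0;s[125:]=0;s[:,:212]=0;s[:,258:]=0
c=max(cv2.findContours(s,0,1)[0],key=cv2.contourArea); r=cv2.minAreaRect(c); P=np.array([ray(C,p,.057) for p in cv2.boxPoints(r)])
print('slot',r,P.mean(0),[(round(np.linalg.norm(P[i]-P[i-1]),4),round(ang(P[i]-P[i-1]),2)) for i in range(4)])
# collar
hs=cv2.cvtColor(im,cv2.COLOR_BGR2HSV); bl=im[:,:,2].astype(int)-im[:,:,0]
k=((bl<6)&(g>0)).astype(np.uint8); k[:45]=0;k[130:]=0;k[:,:298]=0;k[:,369:]=0
c=max(cv2.findContours(k,0,1)[0],key=cv2.contourArea); h=cv2.convexHull(c); e=cv2.fitEllipse(h); print('collar',e,ray(C,e[0],.06),'diam',e[1][0]/C[0]*.2)
np.save('soc.npy',ray(C,e[0],.06))
# rectify socket region at z=.06: 0.2mm/px around centre
ctr=ray(C,e[0],.06); N=300; 
src=np.float32([proj(C,ctr+np.array([a,b,0])*.03) for a,b in((-1,-1),(-1,1),(1,1),(1,-1))]); dst=np.float32([[0,0],[N,0],[N,N],[0,N]])
w=cv2.warpPerspective(im,cv2.getPerspectiveTransform(src,dst),(N,N),flags=2)  # col = y, row = x
q=np.hstack([cv2.resize(w,(450,450)),cv2.resize(im[45:125,212:262],(281,450),interpolation=2)]); cv2.imwrite('pics/soc.png',q)
o=get_obs();T=Ro.from_rotvec(o['tool_rot']).as_matrix();print('toolx',ang(-T[:,0]),T.round(3).tolist())
print('holder lower end exp',[proj(C,o['tool_pos']+T@np.array([a,b,.052])).round(0) for a in(-.02,.016) for b in(-.004,.004)])
E
```

```text
dryer poly [[192, 29], [197, 139], [371, 141], [386, 33]]
[[0.5513, -0.1523, 0.056], [0.6458, -0.1192, 0.056], [0.5847, 0.0505, 0.056], [0.4916, 0.0168, 0.056]] [ 0.56834388 -0.05106131  0.056     ]
0.1794 -70.57
0.1002 19.3
0.1804 109.78
0.0991 -160.12
slot ((235.0, 87.0), (58.0, 24.0), 90.0) [ 0.58537839 -0.09853409  0.057     ] [(np.float64(0.0529), np.float64(-161.66)), (np.float64(0.0227), np.float64(110.46)), (np.float64(0.0528), np.float64(19.89)), (np.float64(0.0241), np.float64(-69.56))]
collar ((332.98114013671875, 88.6861343383789), (53.32965087890625, 59.026065826416016), 26.84912109375) [ 0.55305194 -0.00932784  0.06      ] diam 0.039095867528858866
toolx 20.513670100391963 [[-0.937, -0.35, 0.008], [-0.35, 0.937, 0.005], [-0.01, 0.001, -1.0]]
holder lower end exp [array([250., 239.]), array([261., 239.]), array([250., 194.]), array([261., 194.])]
```

View pics/soc.png

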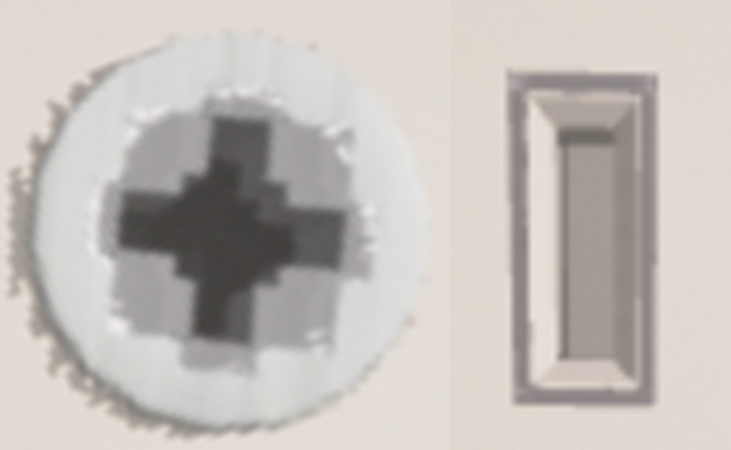

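The dryer centre is (0.5683,-0.0511) at 19.6°, and the slot and collar agree with its known layout to under 1 mm. The socket cross is at about -4.4° in the world. Before inserting, I'll check how the holder sits in the jaws.

```bash
python3 - <<'E'
from h import *
C=cal('wrist'); im=cv2.imread('pics/w2.png'); g=cv2.cvtColor(im,cv2.COLOR_BGR2GRAY)
print(g[190:240:2,244:272:2])
cv2.imwrite('pics/hold.png',cv2.resize(im[185:335,180:330],None,fx=4,fy=4,interpolation=cv2.INTER_CUBIC))
T=Ro.from_rotvec(get_obs()['tool_rot']).as_matrix()
p=get_obs()['tool_pos']
for zt in(.052,-.028):
  print([proj(C,p+T@np.array([a,b,zt])).round(0).tolist() for a in(-.02,.016) for b in(-.004,.004)])
# socket yaw
ctr=np.array([.5532,-.0087,.06]); N=300
src=np.float32([proj(C,ctr+np.array([a,b,0])*.03) for a,b in((-1,-1),(-1,1),(1,1),(1,-1))]); dst=np.float32([[0,0],[N,0],[N,N],[0,N]])
w=cv2.cvtColor(cv2.warpPerspective(im,cv2.getPerspectiveTransform(src,dst),(N,N),flags=1),cv2.COLOR_BGR2GRAY)
for th in(95,110,120):
  m=(w<th); m&=np.hypot(*(np.mgrid[:N,:N]-150))<90; r,c=np.nonzero(m); r0,c0=r.mean(),c.mean()
  a=np.arctan2(c-c0,r-r0); d=np.hypot(c-c0,r-r0); k=d>45; print(th,k.sum(),(r0,c0),np.degrees(np.angle(np.sum(np.exp(4j*a[k])))/4))
E
```

```text
[[124 124 123 123 124 125 124 125 125 125 124 124 125 126]
 [125 124 124 125 125 125 125 124 125 126 127 126 126 125]
 [126 124 125 126 127 125 126 125 125 125 126 128 127 126]
 [125 125 124 126 127 126 124 125 125 125 126 126 127 126]
 [126 126 124 116 126 125 125 127 133 128 125 126 128 126]
 [125 126 125 118 124 124 124 125 131 127 125 125 124 126]
 [126 125 125 117 124 125 124 124 130 129 123 125 125 124]
 [126 126 126 119 125 124 125 124 130 130 124 125 125 124]
 [125 126 125 120 124 123 124 126 129 129 125 123 123 125]
 [125 124 125 120 124 124 125 125 128 135 124 123 123 125]
 [127 125 125 119 124 125 125 125 128 138 125 124 124 124]
 [125 126 124 119 125 125 125 125 127 143 125 124 124 125]
 [126 126 124 121 124 125 124 125 125 143 125 125 125 124]
 [126 125 123 122 124 124 125 125 127 149 125 125 124 123]
 [125 125 121 123 124 124 125 124 125 148 125 126 124 124]
 [126 125 123 122 125 124 126 125 124 153 127 126 126 124]
 [127 126 120 123 124 124 124 124 125 149 124 125 124 124]
 [126 126 119 124 126 124 126 125 124 148 126 124 126 125]
 [125 125 113 123 125 125 125 125 125 145 127 124 125 124]
 [125 125 114 124 125 124 125 124 124 143 127 126 125 125]
 [104  86  93 124 124 126 125 126 124 139  85 103 106 105]
 [100  57  90 123 124 124 124 125 125 126  65  95 101 100]
 [100  54 106 123 124 124 125 123 123 121  60  95 100 100]
 [ 99  50 108 125 125 125 125 123 125 123  61  85 100 100]
 [ 99  49 111 124 125 125 125 124 124 123  62  74  98  99]]
[[250.0, 239.0], [261.0, 239.0], [250.0, 194.0], [261.0, 194.0]]
[[247.0, 317.0], [264.0, 317.0], [246.0, 250.0], [265.0, 250.0]]
95 3340 (np.float64(152.6933465085639), np.float64(148.691480017567)) -5.676810097765935
110 4256 (np.float64(152.515638617217), np.float64(149.79442238791518)) -5.542185118312503
120 4738 (np.float64(152.41863229109526), np.float64(150.03364417626622)) -5.589050372530625
```

View pics/hold.png

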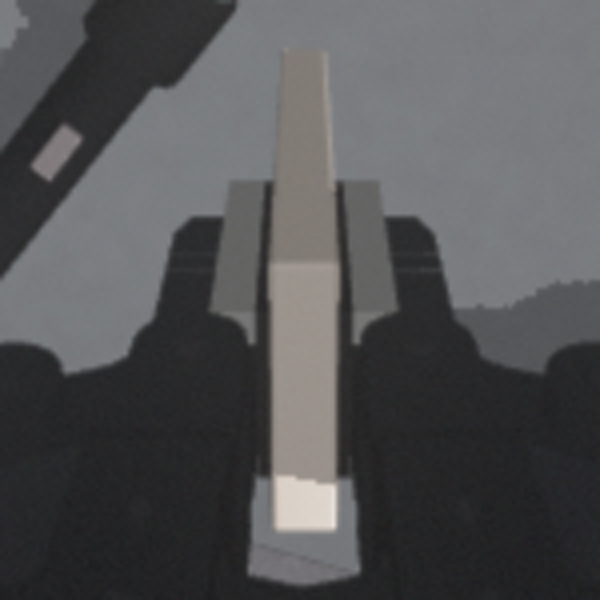

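The holder sits as predicted: upper edges at rows 250 and 317 as computed, and its lower end is within 2 mm. Now I'll move above the slot.

```bash
python3 - <<'E'
from h import *
print(rows([.5833,-.0991,.130]))
E
```

```text
[ 9.53 -1.95  7.63]
```

```bash
python3 -m jog '[[4,-0.8,0,0,0.02,0.016,255],[8,-1.6,0,0,0.02,0.016,255],[9.5,-1.95,2,0,0.02,0.016,255],[9.5,-1.95,5,0,0.02,0.016,255],[9.5,-1.95,7.6,0,0.02,0.016,255],[9.5,-1.95,7.6,0,0.02,0.016,255],[9.5,-1.95,7.6,0,0.02,0.016,255]]'
python3 - <<'E'
from h import *
o=get_obs();T=Ro.from_rotvec(o['tool_rot']).as_matrix();print(T.round(3).tolist(),o['tool_pos'])
E=o['tool_pos']+T@np.array([-.0025,0,.052]); print('lower end',E, rows([.5833,-.0991,.130]))
E
```

```text
t: 4.75
tool_pos: [0.5822, -0.0971, 0.1288]
tool_rot: [0.535, -3.081, -0.003]
contact_force: [0.5, -0.5, 0.1]
opening: 0.0078
[[-0.941, -0.337, -0.014], [-0.337, 0.941, -0.001], [0.014, 0.004, -1.0]] [ 0.5822392  -0.09711699  0.12881145]
lower end [ 0.58385852 -0.09631308  0.07678279] [-0.03 -0.22 -0.12]
```

```bash
python3 -m jog '[[-0.05,-0.24,0,0,0,0,255],[-0.05,-0.24,0.2,0,0,0,255],[-0.05,-0.24,0.8,0,0,0,255],[-0.05,-0.24,1.5,0,0,0,255],[-0.05,-0.24,2,0,0,0,255],[-0.05,-0.24,2,0,0,0,255]]'
python3 - <<'E'
from h import *
o=get_obs();T=Ro.from_rotvec(o['tool_rot']).as_matrix()
print('lower end',o['tool_pos']+T@np.array([-.0025,0,.052]))
E
```

```text
t: 5.25
tool_pos: [0.5823, -0.099, 0.1071]
tool_rot: [0.535, -3.079, -0.005]
contact_force: [-0.9, 0.3, -1.3]
opening: 0.0078
lower end [ 0.58377724 -0.09811997  0.05509871]
```

```bash
python3 -m jog '[[-0.1,-0.04,0.5,0,0,0,255],[-0.1,-0.04,1.0,0,0,0,255],[-0.1,-0.04,1.5,0,0,0,255],[-0.1,-0.04,2.0,0,0,0,255],[-0.1,-0.04,2.4,0,0,0,255],[-0.1,-0.04,2.4,0,0,0,255]]'
```

```text
t: 5.75
tool_pos: [0.5825, -0.0991, 0.0819]
tool_rot: [0.535, -3.078, -0.005]
contact_force: [-0.1, -0.6, -1.7]
opening: 0.0077
```

```bash
python3 -m jog '[[0,0,0.3,0,0,0,255],[0,0,0.6,0,0,0,255],[0,0,0.7,0,0,0,255],[0,0,0.7,0,0,0,255]]'
```

```text
t: 6.08
tool_pos: [0.583, -0.0993, 0.0779]
tool_rot: [0.535, -3.078, -0.004]
contact_force: [-5.9, 1.4, 13.8]
opening: 0.0078
```

```bash
python3 -m jog '[[0,0,0,0,0,0,0],[0,0,0,0,0,0,0],[0,0,0,0,0,0,0],[0,0,0,0,0,0,0],[0,0,0,0,0,0,0],[0,0,0,0,0,0,0]]'
python3 -m jog '[[0,0,-2,0,0,0,0],[0,0,-6,0,0,0,0],[0,0,-10,0,0,0,0],[0,0,-14,0,0,0,0],[0,0,-17,0,0,0,0],[0,0,-17,0,0,0,0]]'
python3 - <<'E'
from h import *
C,im=grab('wrist','w3')
print([proj(C,X).round(0) for X in ([.5852,-.0984,.076],[.457,-.334,.07])])
d=lambda x,y,z:[.5852+x*.942-y*.3355,-.0984+x*.3355+y*.942,z]
print([proj(C,d(x,y,.076)).round(0).tolist() for x in(-.018,.018) for y in(-.004,.004)])
print(rows([.47,-.32,.25]))
E
```

```text
t: 6.58
tool_pos: [0.5827, -0.0992, 0.0774]
tool_rot: [0.535, -3.077, -0.005]
contact_force: [-0.4, 0.4, -0.5]
opening: 0.0795
t: 7.08
tool_pos: [0.5895, -0.1002, 0.2568]
tool_rot: [0.537, -3.09, 0.005]
contact_force: [0.2, -1.0, 1.5]
opening: 0.0856
[array([258., 172.]), array([ 79., -26.])]
[[255.0, 157.0], [262.0, 157.0], [255.0, 187.0], [262.0, 187.0]]
[ 18.55 -16.73   0.47]
```

```bash
python3 -m jog '[[20,-16,0,0,0,0,0],[20,-16,0,0,0,0,0],[20,-16,0,0,0,0,0],[20,-16,0,0,0,0,0],[20,-16,0,0,0,0,0],[20,-16,0,0,0,0,0],[20,-16,0,0,0,0,0],[20,-16,0,0,0,0,0]]'
python3 - <<'E'
from h import *
C,im=grab('wrist','w4'); w3=cv2.imread('pics/w3.png')
print(get_obs()['tool_pos'],proj(C,[.457,-.334,.07]),proj(C,[.461,-.437,.06]))
cv2.imwrite('pics/v4.png',np.hstack([im,cv2.resize(w3[80:208,210:306],(288,384),interpolation=2)]))
E
```

```text
t: 7.8
tool_pos: [0.4522, -0.3194, 0.2531]
tool_rot: [0.529, -3.085, -0.002]
contact_force: [-0.7, 0.4, 0.1]
opening: 0.0855
[ 0.45319077 -0.31803122  0.25326853] [242.12482836 174.98752164] [160.04508421 148.39742504]
```

View pics/v4.png

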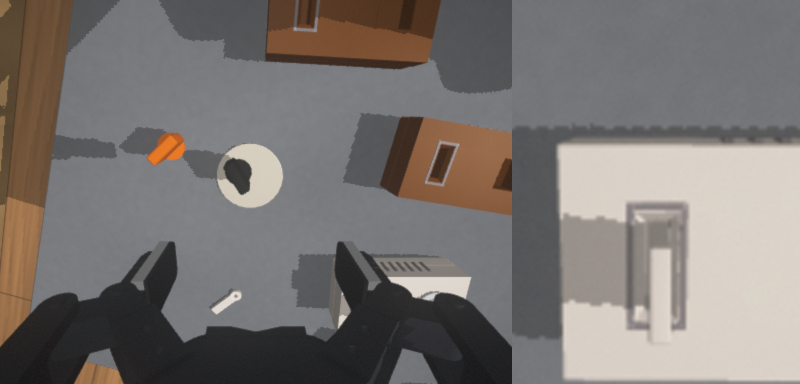

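The holder stands in the slot on the right-hand inset. The black knob is on the pad at (238,175), with the orange one at (167,148). I'll enlarge the knob and check the holder numerically.

```bash
python3 - <<'E'
from h import *
im=cv2.imread('pics/w4.png'); c=im[145:205,205:290]; c=np.clip(c.astype(float)*2.2,0,255).astype(np.uint8)
cv2.imwrite('pics/kn.png',cv2.resize(c,None,fx=9,fy=9,interpolation=cv2.INTER_CUBIC))
# holder check with top camera
C,t=grab('top','top1'); g=cv2.resize(t[150:190,250:300],None,fx=6,fy=6,interpolation=2); cv2.imwrite('pics/t1.png',g)
# pad centre in w4
Cw=cal('wrist'); b=im.astype(int); m=((b.sum(2)>450)).astype(np.uint8); m[:130]=0;m[220:]=0;m[:,:205]=0;m[:,295:]=0
k=cv2.convexHull(max(cv2.findContours(m,0,1)[0],key=cv2.contourArea)); e=cv2.fitEllipse(k); print('pad',e,ray(Cw,e[0],.004))
E
```

```text
pad ((249.5535125732422, 175.2686309814453), (64.39041900634766, 65.75592041015625), 90.31849670410156) [ 0.47118211 -0.31919977  0.004     ]
```

View pics/kn.png

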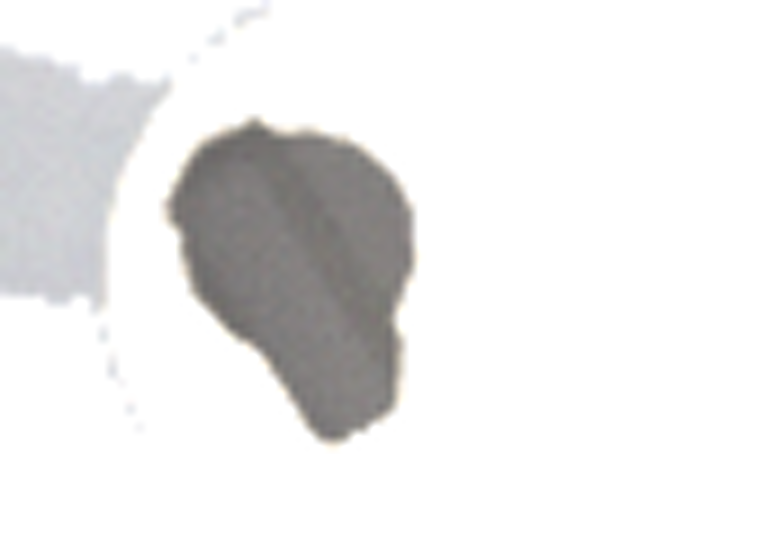

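The flange centre is near (237,172), and the wing runs at about 51° in the world. I'll go closer with the tool turned along the wing, so that the camera is straight above it.

```bash
python3 - <<'E'
from h import *
C=cal('wrist'); k=ray(C,(237.4,172.2),.034); print('knob',k, ray(C,(205+290/9,145+290/9),.072))
print(rows([k[0]+.076*np.cos(.89),k[1]+.076*np.sin(.89),.17]), get_obs()['q'])
E
```

```text
knob [ 0.46584825 -0.33764455  0.034     ] [ 0.46295559 -0.33643421  0.072     ]
[-7.02  1.59  8.28] [-0.74067882 -0.12021711  1.75808606 -0.00768735  1.51108178 -2.65497405]
```

Joint 6 is at -2.65, so I'll use the equivalent grasp a half turn away, which means turning -148°.

```bash
python3 -m jog '[[0,0,0,0,0,0.12,0],[0,0,0,0,0,0.24,0],[0,0,0,0,0,0.36,0],[0,0,0,0,0,0.48,0],[0,0,0,0,0,0.6,0],[0,0,0,0,0,0.72,0],[0,0,0,0,0,0.84,0],[0,0,0,0,0,0.96,0]]'
python3 -m jog '[[0,0,0,0,0,0.12,0],[0,0,0,0,0,0.24,0],[0,0,0,0,0,0.36,0],[0,0,0,0,0,0.48,0],[0,0,0,0,0,0.6,0],[0,0,0,0,0,0.72,0],[0,0,0,0,0,0.84,0],[0,0,0,0,0,0.96,0]]'
python3 - <<'E'
from h import *
o=get_obs();T=Ro.from_rotvec(o['tool_rot']).as_matrix()
print(np.degrees(np.arctan2(-T[1,0],-T[0,0])),T.round(3).tolist(),rows([.418,-.397,.17]),o['q'][5])
E
```

```text
t: 8.57
tool_pos: [0.4549, -0.3151, 0.2527]
tool_rot: [-0.953, -2.982, 0.005]
contact_force: [-0.1, -0.4, -0.3]
opening: 0.0851
t: 9.23
tool_pos: [0.456, -0.313, 0.252]
tool_rot: [-2.227, -2.203, 0.011]
contact_force: [0.4, -0.6, 0.1]
opening: 0.0854
-90.60728124502727 [[0.011, 1.0, -0.012], [1.0, -0.011, 0.002], [0.002, -0.012, -1.0]] [-8.45 -3.61  8.23] -0.7218383148274865
```

```bash
python3 -m jog '[[-3,-1,2,-0.012,0,0.12,0],[-6,-2,4,-0.012,0,0.24,0],[-8.4,-3.6,6,-0.012,0,0.36,0],[-8.4,-3.6,8.2,-0.012,0,0.48,0],[-8.4,-3.6,8.2,-0.012,0,0.6,0],[-8.4,-3.6,8.2,-0.012,0,0.67,0],[-8.4,-3.6,8.2,-0.012,0,0.67,0],[-8.4,-3.6,8.2,-0.012,0,0.67,0]]'
python3 - <<'E'
from h import *
C,im=grab('wrist','w5'); k=proj(C,[.466,-.337,.055]); print(k)
x,y=int(k[0]),int(k[1]); y0=max(0,y-60);x0=max(0,x-65); print(x0,y0)
c=np.clip(im[y0:y0+120,x0:x0+130].astype(float)*3,0,255).astype(np.uint8); cv2.imwrite('pics/kn2.png',cv2.resize(c,None,fx=5,fy=5,interpolation=cv2.INTER_CUBIC))
E
```

```text
t: 9.9
tool_pos: [0.4192, -0.3951, 0.1698]
tool_rot: [2.832, 1.358, -0.002]
contact_force: [0.6, -0.5, -0.4]
opening: 0.0854
[255.59828426 109.60313981]
190 49
```

View pics/kn2.png

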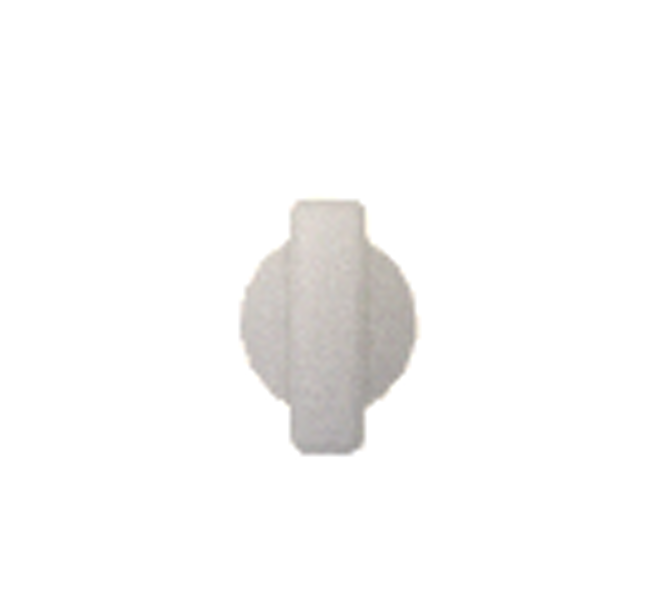

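The wing is aligned with the tool: its top spans (290–365, 200–455) in the crop, so its centre is at image pixel (255.5,114.5). The size also fits.

```bash
python3 - <<'E'
from h import *
C=cal('wrist'); k=ray(C,(255.5,114.5),.072); k2=ray(C,(190+328/5,49+327/5),.034); print(k,k2)
k=(k*2+k2)/3; print(k,rows([k[0],k[1],.047]))
E
```

```text
[ 0.4636074  -0.34021855  0.072     ] [ 0.46317417 -0.3409571   0.034     ]
[ 0.46346299 -0.34046474  0.05933333] [7.08e+00 1.00e-02 1.23e+01]
```

```bash
python3 -m jog '[[3.5,0,0,0,0,0,0],[7.1,0,2,0,0,0,0],[7.1,0,6,0,0,0,0],[7.1,0,9.5,0,0,0,0],[7.1,0,11.5,0,0,0,0],[7.1,0,12.3,0,0,0,0],[7.1,0,12.3,0,0,0,0],[7.1,0,12.3,0,0,0,0]]' 60
python3 - <<'E'
from h import *
print(rows([.4635,-.3405,.047]))
E
```

```text
t: 10.62
tool_pos: [0.4643, -0.3406, 0.0481]
tool_rot: [2.829, 1.358, -0.001]
contact_force: [0.3, -0.4, 0.8]
opening: 0.0851
[-0.04 -0.07  0.11]
```

```bash
python3 -m jog '[[0,0,0.1,0,0,0,255],[0,0,0.1,0,0,0,255],[0,0,0.1,0,0,0,255],[0,0,0.1,0,0,0,255],[0,0,0.1,0,0,0,255],[0,0,0.1,0,0,0,255],[0,0,0.1,0,0,0,255],[0,0,0.1,0,0,0,255]]' 60
python3 -m jog '[[0,0,-1.5,0,0,0,255],[0,0,-4,0,0,0,255],[0,0,-7,0,0,0,255],[0,0,-10,0,0,0,255],[0,0,-13,0,0,0,255],[0,0,-13,0,0,0,255]]'
python3 - <<'E'
from h import *
o=get_obs();T=Ro.from_rotvec(o['tool_rot']).as_matrix();print(np.degrees(np.arctan2(-T[1,0],-T[0,0])))
print(T.round(3).tolist(),rows([.5532,-.009,.18]),o['q'])
E
```

```text
t: 11.28
tool_pos: [0.4643, -0.3407, 0.0475]
tool_rot: [2.829, 1.358, -0.001]
contact_force: [-1.2, 0.4, 3.0]
opening: 0.0129
t: 11.78
tool_pos: [0.4671, -0.3429, 0.1851]
tool_rot: [2.819, 1.353, 0.006]
contact_force: [-0.3, -0.4, 0.3]
opening: 0.0132
-128.70960165582323
[[0.625, 0.78, 0.01], [0.78, -0.625, -0.012], [-0.003, 0.015, -1.0]] [ 31.44 -14.17   0.21] [-0.76076587 -0.02505338  1.78330864 -0.00185975  1.36848312 -0.08481826]
```

Gripped (opening 13.2 mm). I'll carry it toward the dryer and stop 8 cm short, so the camera is over the socket for one closer yaw measurement.

```bash
python3 -m jog '[[25,-11,0,0,0,-0.12,255],[25,-11,0,0,0,-0.24,255],[25,-11,0,0,0,-0.36,255],[25,-11,0,0,0,-0.48,255],[25,-11,0,0,0,-0.583,255],[25,-11,0,0,0,-0.583,255],[25,-11,0,0,0,-0.583,255],[25,-11,0,0,0,-0.583,255]]'
python3 - <<'E'
from h import *
o=get_obs();T=Ro.from_rotvec(o['tool_rot']).as_matrix();print(np.degrees(np.arctan2(-T[1,0],-T[0,0])))
C,im=grab('wrist','w6'); ctr=np.array([.5532,-.009,.06]); print(proj(C,ctr))
b=im[:,:,2].astype(int)-im[:,:,0]; g=cv2.cvtColor(im,cv2.COLOR_BGR2GRAY)
N=400
src=np.float32([proj(C,ctr+np.array([a,b_,0])*.04) for a,b_ in((-1,-1),(-1,1),(1,1),(1,-1))]); dst=np.float32([[0,0],[N,0],[N,N],[0,N]])
w=cv2.warpPerspective(im,cv2.getPerspectiveTransform(src,dst),(N,N),flags=1)
cv2.imwrite('pics/soc2.png',np.hstack([w,cv2.resize(im,(400,300))[0:300].copy() if 0 else cv2.copyMakeBorder(cv2.resize(im,(400,300)),0,100,0,0,0)]))
E
```

```text
t: 12.45
tool_pos: [0.538, -0.075, 0.182]
tool_rot: [2.306, 2.113, 0.0]
contact_force: [-1.1, -0.3, -1.1]
opening: 0.0131
-95.00225218250937
[264.20264395 117.09262319]
```

View pics/soc2.png

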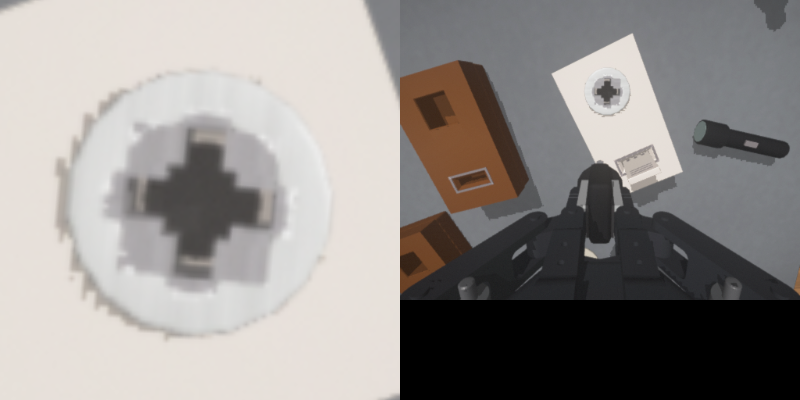

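The socket centre comes out at (0.5535,-0.009) with yaw -5.6°, agreeing with the first measurement. Next I'll go above it.

```bash
python3 - <<'E'
from h import *
o=get_obs();T=Ro.from_rotvec(o['tool_rot']).as_matrix();print(T.round(3).tolist(),rows([.5535,-.009,.12]))
E
```

```text
[[0.089, 0.996, 0.009], [0.996, -0.088, -0.011], [-0.011, 0.01, -1.0]] [6.98 0.92 6.13]
```

```bash
python3 -m jog '[[3.5,0.4,0,0.01,0.011,0.01,255],[7,0.9,0,0.01,0.011,0.01,255],[7,0.9,2,0.01,0.011,0.01,255],[7,0.9,4.5,0.01,0.011,0.01,255],[7,0.9,6.1,0.01,0.011,0.01,255],[7,0.9,6.1,0.01,0.011,0.01,255],[7,0.9,6.1,0.01,0.011,0.01,255]]'
python3 - <<'E'
from h import *
o=get_obs();T=Ro.from_rotvec(o['tool_rot']).as_matrix();print(T.round(3).tolist(),rows([.5535,-.009,.108]),np.degrees(np.arctan2(-T[1,0],-T[0,0])))
E
```

```text
t: 13.08
tool_pos: [0.5522, -0.0098, 0.1188]
tool_rot: [-2.328, -2.106, 0.003]
contact_force: [-0.4, 0.2, 0.2]
opening: 0.0133
[[0.1, 0.995, -0.003], [0.995, -0.1, 0.001], [0.0, -0.003, -1.0]] [0.09 0.12 1.08] -95.7327075618665
```

```bash
python3 -m jog '[[0.1,0.12,0,0,0,0,255],[0.1,0.12,0.5,0,0,0,255],[0.1,0.12,1,0,0,0,255],[0.1,0.12,1.5,0,0,0,255],[0.1,0.12,1.9,0,0,0,255],[0.1,0.12,1.9,0,0,0,255]]'
python3 - <<'E'
from h import *
print(rows([.5535,-.009,.08]))
E
```

```text
t: 13.58
tool_pos: [0.5528, -0.0088, 0.0986]
tool_rot: [-2.327, -2.105, 0.005]
contact_force: [-0.2, 0.1, -1.0]
opening: 0.0135
[-0.01  0.08  1.86]
```

```bash
python3 -m jog '[[0,0.05,0.4,0,0,0,255],[0,0.05,0.8,0,0,0,255],[0,0.05,1.2,0,0,0,255],[0,0.05,1.6,0,0,0,255],[0,0.05,1.9,0,0,0,255],[0,0.05,2.1,0,0,0,255],[0,0.05,2.2,0,0,0,255],[0,0.05,2.2,0,0,0,255]]' 80
```

```text
t: 14.25
tool_pos: [0.5535, -0.0088, 0.0779]
tool_rot: [-2.327, -2.105, 0.005]
contact_force: [-3.3, 0.5, 7.7]
opening: 0.013
```

```bash
python3 -m jog '[[0,0,0.2,0,0,0,255],[0,0,0.3,0,0,0,255],[0,0,0.3,0,0,0,255],[0,0,0.3,0,0,0,255]]' 80
```

```text
t: 14.58
tool_pos: [0.5536, -0.0089, 0.0778]
tool_rot: [-2.326, -2.105, 0.007]
contact_force: [-9.8, 1.1, 18.1]
opening: 0.0125
```

Force rose from 8 to 18 N without further travel, at the expected height (0.0775), so the flange should be on the collar. One last look.

```bash
python3 - <<'E'
from h import *
C,im=grab('scene','sc9'); C2,w=grab('wrist','w9'); C3,tp=grab('top','top9')
a=cv2.resize(im[170:280,190:320],(520,440),interpolation=2); b=cv2.resize(tp[145:205,220:260+20],(440*60//60,440),interpolation=2)[:, :270]
cv2.imwrite('pics/fin.png',np.hstack([a,b]))
for i in range(3):
  get_image('top'); o=get_obs(); print(o['t'],o['tool_pos'],o['contact_force'].round(1) if hasattr(o['contact_force'],'round') else o['contact_force'])
d=lambda x,y,z:np.array([.5852+x*.942-y*.3355,-.0984+x*.3355+y*.942,z])
print('holder top exp in crop',[((proj(C,d(x,0,z))-[190,170])*4).round(0).tolist() for z in(.076,.058) for x in(-.018,.018)])
E
```

```text
14.7833 [ 0.55356633 -0.00885363  0.07778334] [-9.1  0.3 17.1]
14.8333 [ 0.55361489 -0.00885673  0.07782167] [-9.4 -0.  16.5]
14.8833 [ 0.55358184 -0.00886528  0.07778721] [-9.9  0.6 17.6]
holder top exp in crop [[165.0, 182.0], [180.0, 235.0], [167.0, 196.0], [182.0, 248.0]]
```

View pics/fin.png

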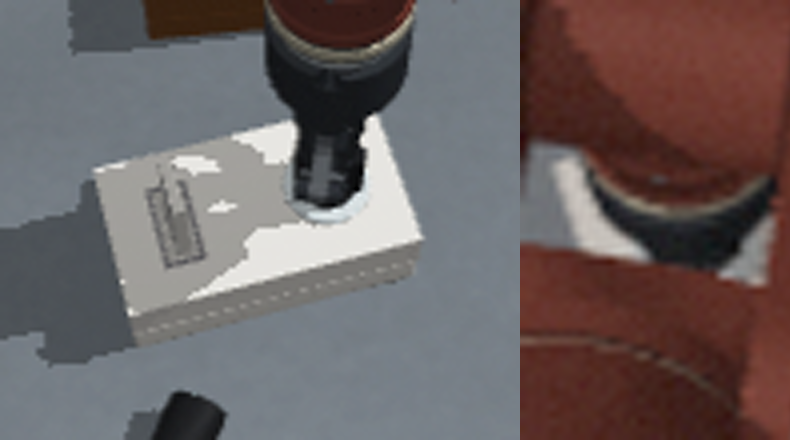

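In the final view the gripper is on the collar and the holder stands in the slot. One correction: I projected the holder's top at 0.076, but 50 mm stand out, so it should be at 0.106. That also explains the earlier few-pixel offset in w3. A numeric recheck from the scene camera follows.

```bash
python3 - <<'E'
from h import *
C=cal('scene'); im=cv2.imread('pics/sc9.png'); g=cv2.cvtColor(im,cv2.COLOR_BGR2GRAY)
d=lambda x,y,z:np.array([.5852+x*.942-y*.3355,-.0984+x*.3355+y*.942,z])
for z in(.106,.057): print(z,[proj(C,d(x,y,z)).round(1).tolist() for x in(-.018,.018) for y in(-.004,.004)])
print(g[206:234,224:246])
E
```

```text
0.106 [[228.8, 210.1], [232.2, 209.2], [232.6, 223.6], [236.0, 222.7]]
0.057 [[230.3, 219.6], [233.5, 218.8], [233.8, 232.6], [237.1, 231.8]]
[[119 119 118 118 119 119 120 119 120 119 120 120 136 140 157 160 160 161
  161 161 162 162]
 [118 119 118 118 119 119 120 128 139 141 157 160 161 161 162 162 162 161
  161 161 161 161]
 [119 119 119 144 141 140 157 160 159 160 160 160 160 160 161 161 161 162
  161 161 162 161]
 [141 139 157 160 160 160 160 161 150 158 222 229 229 229 229 229 229 177
  160 160 161 161]
 [160 160 160 160 160 160 162 161 177 224 230 230 230 230 230 230 230 229
  229 229 177 160]
 [160 161 160 161 160 134 154 160 167 135 220 230 230 230 230 230 230 230
  230 230 178 160]
 [160 161 161 161 160 148 160 160 161 146 159 162 162 223 230 230 230 230
  230 230 229 177]
 [161 161 160 160 161 148 147 158 160 166 162 160 160 162 223 179 162 162
  162 162 162 161]
 [160 160 161 161 160 160 121 152 160 167 162 160 160 160 162 160 160 160
  160 160 160 160]
 [161 161 160 160 160 160  98 153 161 160 119 110 137 157 161 160 161 160
  160 160 160 161]
 [160 160 160 160 160 134 11
[... 946 characters left out ...]
1 111 112 131 101 120 154 159
  160 159 159 159]
 [159 159 159 159 132  99 133 140 111 101 110 111 113 131 126 124 154 159
  159 159 159 160]
 [159 159 159 159 159 107 109 131 122 105 110 111 113 132 118  95 150 159
  159 159 159 159]
 [159 159 159 159 159 119 111 130 120  90 107 111 111 122 143 103 134 156
  159 159 159 159]
 [158 159 159 159 159 132 111 129 143 109 109 111 111 114 132  94 118 154
  159 159 159 159]
 [159 160 160 159 159 145 102 133 135 125 117 112 111 116 132 121 109 151
  160 160 159 159]
 [159 159 159 159 159 158 106 109 130 129 114 111 111 119 133 117  95 149
  159 159 159 159]
 [158 159 159 159 159 159 131 118 132 132 110 115 123 124 134 130  99 120
  153 158 158 159]]
```

The holder's top face is at rows 210–222, cols 230–236, which matches the prediction for fully down. Handing in.

```bash
python3 -c "
from station import *
finish_job(); o=get_obs(); print(o['t'],o['tool_pos'],o['contact_force'],o['opening'])"
```

```text
the job is handed in; nothing more can be done
the job is handed in; nothing more can be done
```

I moved the tall filter holder from the case into the white dryer's slot and let go of it. I then took the black knob, turned it to the socket's yaw (about -5.6° in the world) and pressed it home. I handed in at about 14.9 s, still gripping and pressing.

**Last checks**
- **Filter holder:** its top face in the scene image matches the prediction for fully down to about 1 px. It had stopped on the slot floor with about 14 N before I released it.
- **Knob:** it entered the socket with no contact force. It stopped with the tool at z 0.0778, against about 0.0775 expected when home. The press is steady at about 17 N, above the spring's 9 N, which points to the flange being on the collar. The plunger itself can't be read, so this is inferred from height and force.
- **Bystanders:** I kept clear of the bottle, the flashlight and the two small filter holders, but did not re-measure where they are.

**Checks that disagreed**
- **Holder height:** I first compared the holder with the wrong top height (0.076 instead of 0.106), which gave a 6 px mismatch. The recheck at the right height agreed.
- **Sideways force:** about 9 N remains at the wrist while pressing. The tool stayed within about 0.2 mm of the measured socket axis.

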